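# Sort the bayonet lamps: scrap the dud, load the test blocks

## Task

First take the burnt-out lamp with the blackened glass and stand it in the steel scrap tray; then load the test blocks, green lamp first, then amber, then blue, standing each upright and flat in the well whose collar has its own colour. Let go of each lamp before taking the next, and set them down gently without dropping them. Leave the white lane guide and the rubber-capped standoff where they are.

Things in the scene. Friction and masses are not known exactly. Their poses are not given: they have to be found in the camera images.
- lamp_dud_center (a point): Centre (half-way up, 30 mm above its underside) of the bayonet lamp with the soot-black, burnt-out glass: a loose upright cylinder 30 mm in diameter and 60 mm tall, about 50 g, lower 16 mm a brass cap, above it a glass dome, straight-sided up to 46 mm and rounded above. Stands on its cap; z is its upright axis, the yaw does not matter.
- lamp_green_center (a point): Centre (half-way up, 30 mm above its underside) of the bayonet lamp with the green glass: a loose upright cylinder 30 mm in diameter and 60 mm tall, about 50 g, lower 16 mm a brass cap, above it a glass dome, straight-sided up to 46 mm and rounded above. Stands on its cap; z is its upright axis, the yaw does not matter.
- lamp_amber_center (a point): Centre (half-way up, 30 mm above its underside) of the bayonet lamp with the amber (orange-yellow) glass: a loose upright cylinder 30 mm in diameter and 60 mm tall, about 50 g, lower 16 mm a brass cap, above it a glass dome, straight-sided up to 46 mm and rounded above. Stands on its cap; z is its upright axis, the yaw does not matter.
- lamp_blue_center (a point): Centre (half-way up, 30 mm above its underside) of the bayonet lamp with the blue glass: a loose upright cylinder 30 mm in diameter and 60 mm tall, about 50 g, lower 16 mm a brass cap, above it a glass dome, straight-sided up to 46 mm and rounded above. Stands on its cap; z is its upright axis, the yaw does not matter.
- tray_floor (a point): Centre of the inner floor of the scrap tray: a fixed, square, open tray of bare steel, 110 x 110 mm outside, 18 mm high, walls 4 mm thick, inner floor 4 mm above the cabinet top. x and y run along its sides, z up.
- block_green_well (a point): Centre of the well floor of the green test block: a fixed black square block, 86 x 86 mm, 12 mm high, with a ring collar in green on top (70 mm outside, 50 mm inside diameter, 6 mm high). The flat well floor inside the collar is at the block's top, 12 mm above the cabinet top; a lamp of 30 mm has about 10 mm play all round. z up.
- block_amber_well (a point): Centre of the well floor of the amber test block: a fixed black square block, 86 x 86 mm, 12 mm high, with a ring collar in amber on top (70 mm outside, 50 mm inside diameter, 6 mm high). The flat well floor inside the collar is at the block's top, 12 mm above the cabinet top; a lamp of 30 mm has about 10 mm play all round. z up.
- block_blue_well (a point): Centre of the well floor of the blue test block: a fixed black square block, 86 x 86 mm, 12 mm high, with a ring collar in blue on top (70 mm outside, 50 mm inside diameter, 6 mm high). The flat well floor inside the collar is at the block's top, 12 mm above the cabinet top; a lamp of 30 mm has about 10 mm play all round. z up.
- lane_guide_center (a point): Centre (10 mm up) of the white plastic lane guide, a loose bar 62 mm long (its x axis), 12 mm wide, 20 mm high. Not to be moved.
- standoff_center (a point): Centre (19 mm up) of the loose standoff, a slim steel post 38 mm tall with a 20 mm foot and a black rubber cap 18 mm in diameter. Not to be moved.
Not all that is in view belongs to the job. Of the things that look like the part that bears lamp_green_center, the smallest one is meant.

How it is judged (in metres and radians):
On the way, in this order (a step that is already met when the one before it is completed fails the run):
1. the blackened lamp stands released in the scrap tray (z of lamp_dud_center in the frame of tray_floor between 0.026 and 0.033 m and angle between lamp_dud_center's own z axis and vertical below 0.12 rad and x of lamp_dud_center in the frame of tray_floor between -0.038 and 0.038 m and y of lamp_dud_center in the frame of tray_floor between -0.038 and 0.038 m and linear speed of lamp_dud below 0.02 m/s and contact force between the fingers and lamp_dud below 0.1 N), for 0.2 s.
2. the green lamp stands released in the green block's well (z of lamp_green_center in the frame of block_green_well between 0.026 and 0.033 m and angle between lamp_green_center's own z axis and vertical below 0.12 rad and horizontal distance between lamp_green_center and block_green_well below 0.012 m and linear speed of lamp_green below 0.02 m/s and contact force between the fingers and lamp_green below 0.1 N), for 0.2 s.
3. the amber lamp stands released in the amber block's well (z of lamp_amber_center in the frame of block_amber_well between 0.026 and 0.033 m and angle between lamp_amber_center's own z axis and vertical below 0.12 rad and horizontal distance between lamp_amber_center and block_amber_well below 0.012 m and linear speed of lamp_amber below 0.02 m/s and contact force between the fingers and lamp_amber below 0.1 N), for 0.2 s.
4. the blue lamp stands released in the blue block's well (z of lamp_blue_center in the frame of block_blue_well between 0.026 and 0.033 m and angle between lamp_blue_center's own z axis and vertical below 0.12 rad and horizontal distance between lamp_blue_center and block_blue_well below 0.012 m and linear speed of lamp_blue below 0.02 m/s and contact force between the fingers and lamp_blue below 0.1 N), for 0.2 s.
At the end, for the whole second after the job is handed in: The blackened lamp stands upright on the scrap tray's floor, wholly inside its walls; the green, amber and blue lamps each stand upright (within 0.12 rad) on the well floor of the block of their own colour, within 12 mm of the well's centre; all are released and at rest (all of step 1 and all of step 2 and all of step 3 and all of step 4); the robot touches nothing.
It fails at once if the white lane guide is moved by more than 15 mm (distance of lane_guide_center from where it was at the start of the episode above 0.015 m).
It fails at once if the standoff is moved by more than 15 mm (distance of standoff_center from where it was at the start of the episode above 0.015 m).
It fails at once if a lamp is dropped (faster than 0.7 m/s close above the cabinet top) ((height (world z) of lamp_dud_center below 0.075 m and linear speed of lamp_dud above 0.7 m/s) or (height (world z) of lamp_green_center below 0.075 m and linear speed of lamp_green above 0.7 m/s) or (height (world z) of lamp_amber_center below 0.075 m and linear speed of lamp_amber above 0.7 m/s) or (height (world z) of lamp_blue_center below 0.075 m and linear speed of lamp_blue above 0.7 m/s)).
It also fails if it takes over 112 s, if anything falls off the work surface, if the arm or the gripper's body presses on something with over 40 N, if the wrist force passes 120 N, or if a joint passes its speed limit or range.

## Robot

A 6-joint arm with a two-finger parallel gripper is mounted at the origin on the work surface. World frame = base frame: x ahead of the robot, y to its left, z up, the work surface at z = 0. Lengths are in m, angles in degrees, forces in N, time in s.
With the tool pointing down it reaches from about 0.25 to 0.725 m from the base axis. Payload 9.7 kg.
Tool frame: the origin (TCP) lies at the very end of the fingers, on their centre line; the grasp point (between the pads) lies 19 mm behind it; z points along the fingers, y is the line along which they close (so a half turn about z gives the same grasp; the last joint's range is limited). The gripper opens to 85 mm and grips with 20 to 120 N. Pads are 22 mm wide; open, the fingers measure 114 mm over their backs; the gripper's body (76 mm by 85 mm) begins 54 mm behind the grasp point. The pads swing forward as they close: fully open they stand 13 mm farther back than shut.
Start: joints at [73.625, 4.979, 10.078, 95.1, 0, 90], TCP at [0.155, 0.528, 0.231] pointing down, gripper open.
Joint ranges: [-179.16, 179.16], [-48.56, 103.87], [-65.8, 70.77], [-126.05, 130.52], [-82.76, 87.17], [-180, 180]. Speed limits (degrees/s): [127.2, 127.2, 147.25, 180, 180, 180].

## Interface

Orientations are given as [roll, pitch, yaw] about the fixed x, y, z axes, in that order (R = Rz(yaw) Ry(pitch) Rx(roll)).
In Python, from workcell import telemetry, optics, workorder gives the robot as it stands.
- The arm moves only by the shell command python3 -m handwheel 'ROWS' [FORCE]. ROWS is JSON, a list of rows, each an object of numbers: "tx", "ty", "tz": the shift along the tool's x, y, z in m; "ax", "ay", "az": the turn, a rotation vector about the tool's x, y, z in degrees; "jaw": the gripper command: -1 is shut, 1 is fully open, values between are in proportion. A call has exactly 10 rows; each row shifts and turns the commanded pose from where the row before left it, along the tool's axes as they then stand; what a row does not reach is not made up. A row lasts 1/8 s, in which the tool goes at most 62.5 mm and 10.7 degrees, less where a joint would pass 70% of its speed; a pose out of reach is approached as far as the arm can. A call is refused whole if a number of a shift passes 0.0625 or a number of a turn 10.7, either way. A call with a gripper value outside its range is refused whole. The fingers move at their own pace and stop on an object; FORCE is the grip in N (left out, the last holds). Time passes only in rows, so rows that do not move let the fingers close, or fill a call up. It gives the time, the measured TCP pose, the force, the opening and the grip force at its end, in the units of the state.
- telemetry.get_obs(): the state, without advancing time (a new reading comes with each control period).
- optics.camera(name): name is "side" or "top" or "wrist"; returns a dict with "color" (480x640x3 uint8, red, green, blue), "K" (3x3 intrinsics, pixels), "k1" (the pictures are not rectified: a ray, as slopes to the right and down, at radius r is drawn at 1 + k1 r^2 times it, then the intrinsics apply), "extrinsics" (4x4, takes a point from camera to world coordinates); the wrist camera has in their place "mount" (4x4, takes a point from camera to tool coordinates, whose origin is the TCP and whose axes are the flange's). Camera axes: x right, y down, z forward; pixel columns grow to the right and rows downward; lengths in m; the calibration is good to about 2 mm. A picture is of the moment at which its call begins: read the wrist's pose just before it. There is no depth.
- workorder.job_done(): hands the job in; it is judged then, once.
The state is a dict: "time": time; "q": joint angles; "qd": joint speeds; "joint_efforts": joint torques, N m; "ee_pos": TCP position; "tcp_rot": TCP orientation; "wrist_force": force on the tool from outside, world axes, zero at the start; "torque": the same for the moment, N m; "opening": finger opening in m; "grasp_force": force on a finger pad.
Only numpy, scipy, OpenCV 4.12 (cv2) and the standard library are available. Lean on these libraries where they do the work, as an engineer would, in place of code of your own. Each camera call takes 0.05 s, during which the arm holds its last target. There are 200 camera calls.

## Working session

There is one attempt and no reset: what is moved stays moved. The work goes in short steps, Python scripts to look and compute and a shell command to move; the robot and the scene stay as the last step left them, time stands still between calls to the robot, and variables do not carry over. Pictures are saved under pics/ and viewed, at most 14 in all, crops included, and the job is handed in when it is done.

```bash
mkdir -p pics
python3 - <<'E'
from workcell import telemetry, optics
import cv2,numpy as np
o=telemetry.get_obs();print({k:np.round(v,3).tolist() for k,v in o.items()})
for n in("top","side"):
    c=optics.camera(n);cv2.imwrite(f"pics/{n}0.png",c["color"][:,:,::-1]);print(n,c["K"],c["k1"],np.round(c["extrinsics"],3).tolist())
E
```

```text
{'time': 0.0, 'q': [73.625, 5.01, 10.033, 95.101, -0.002, 90.002], 'qd': [0.009, 0.024, 0.058, -0.009, -0.055, -0.005], 'joint_efforts': [0.001, -52.038, 46.482, 0.016, -0.0, -0.0], 'ee_pos': [0.155, 0.527, 0.231], 'tcp_rot': [-179.922, 0.002, 163.623], 'wrist_force': [0.746, -0.435, 0.239], 'torque': [0.002, 0.027, 0.024], 'grasp_force': 0.0, 'opening': 0.086}
top [[481.23803392   0.         318.72158905]
 [  0.         481.23803392 243.58267261]
 [  0.           0.           1.        ]] 0.023587432950799243 [[0.011, -0.995, 0.099, 0.48], [-1.0, -0.012, -0.003, 0.003], [0.005, -0.099, -0.995, 0.991], [0.0, 0.0, 0.0, 1.0]]
side [[609.92762773   0.         319.55491032]
 [  0.         609.92762773 234.15177935]
 [  0.           0.           1.        ]] -0.004429259861463021 [[0.817, -0.385, 0.429, 0.094], [-0.576, -0.538, 0.615, -0.66], [-0.005, -0.75, -0.662, 0.764], [0.0, 0.0, 0.0, 1.0]]
```

View pics/top0.png

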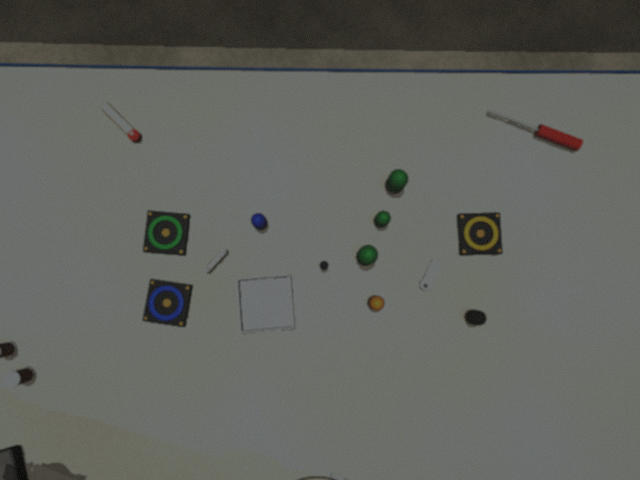

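View pics/side0.png

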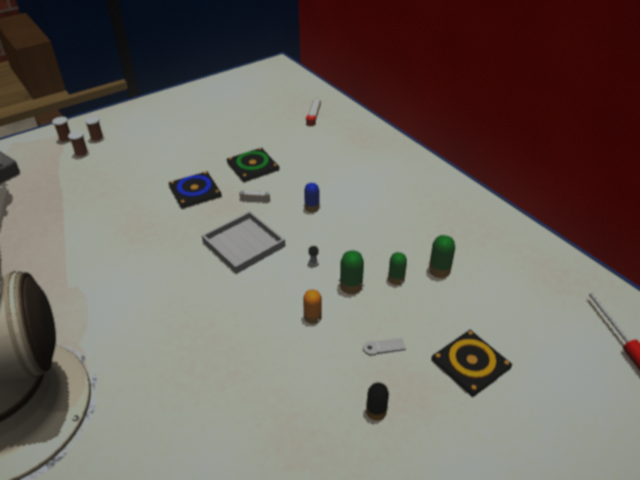

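Top view, candidates: green lamps at (397,181) large, (383,218) small and (367,255) large, so I choose (383,218). The side view agrees: its small one is at (398,267). The dud is black at (475,317); the standoff (323,265) and the jars at left are also dark but not it. Amber is at (376,303) and blue at (259,221). Wells: green (166,233), blue (167,302), amber (480,233). Tray is at (267,303) and the lane guide is probably at (218,261). The tag at (427,275) stays put too.

```bash
cat > h.py <<'E'
import cv2,numpy as np
from workcell import telemetry, optics
from scipy.spatial.transform import Rotation as R
def toolT():
    o=telemetry.get_obs();T=np.eye(4);T[:3,:3]=R.from_euler('xyz',o['tcp_rot'],degrees=True).as_matrix();T[:3,3]=o['ee_pos'];return T
def shot(n):
    T=toolT();c=optics.camera(n)
    c['T']=T@c['mount'] if n=='wrist' else np.array(c['extrinsics']);c['T0']=T;return c
def ray(c,p):
    u=cv2.undistortPoints(np.array([[p]],float),c['K'],np.array([c['k1'],0,0,0.]))[0,0]
    return c['T'][:3,3],c['T'][:3,:3]@np.array([u[0],u[1],1])
def plane(c,p,z):
    o,d=ray(c,p);return o+d*(z-o[2])/d[2]
def tri(c1,p1,c2,p2):
    o1,d1=ray(c1,p1);o2,d2=ray(c2,p2)
    s=np.linalg.lstsq(np.c_[d1,-d2],o2-o1,rcond=None)[0]
    a,b=o1+s[0]*d1,o2+s[1]*d2;return (a+b)/2,np.linalg.norm(a-b)
def mask(c,col):
    h=cv2.cvtColor(c['color'],cv2.COLOR_RGB2HSV)
    lo,hi={'green':((45,90,30),(85,255,255)),'amber':((12,110,60),(32,255,255)),'blue':((105,110,35),(130,255,255)),'black':((0,0,0),(180,255,42))}[col]
    return cv2.inRange(h,lo,hi)
def blobs(m,lo=40):
    k=cv2.findContours(m,cv2.RETR_EXTERNAL,cv2.CHAIN_APPROX_NONE)[0]
    return [x for x in k if cv2.contourArea(x)>lo]
def near(m,p,lo=40):  # blob with centre closest to p
    return min(blobs(m,lo),key=lambda k:np.hypot(*(cen(k)-p)))
def cen(k):
    x,y,w,h=cv2.boundingRect(k);return np.array([x+(w-1)/2,y+(h-1)/2])
E
python3 - <<'E'
from h import *
t,s=shot('top'),shot('side')
for n,col,pt,ps in [('dud','black',(475,317),(377,400)),('green','green',(383,218),(398,266)),('gBigA','green',(367,255),(352,272)),('gBigB','green',(397,181),(443,255)),('amber','amber',(376,303),(313,304)),('blue','blue',(259,221),(312,194)),('standoff','black',(323,265),(313,252))]:
    a,b=near(mask(t,col),pt,15),near(mask(s,col),ps,15)
    P,e=tri(t,cen(a),s,cen(b));print(n,cen(a),cv2.boundingRect(b),np.round(P,3),round(e,4))
for col,pt,ps in [('green',(166,233),(253,161)),('blue',(167,302),(194,187)),('amber',(480,233),(472,358))]:
    o=[]
    for c,p in((t,pt),(s,ps)):
        e=cv2.fitEllipse(cv2.convexHull(near(mask(c,col),p)));o.append(np.round(plane(c,e[0],.018),4)[:2])
    print('well',col,o)
g=cv2.cvtColor(t['color'],cv2.COLOR_RGB2GRAY)
for n,p in [('tl',(238,280)),('tr',(291,276)),('br',(295,328)),('bl',(242,333)),('lg',(218,261)),('tag',(427,275))]: print(n,np.round(plane(t,p,.018 if n!='tag' else 0),3)[:2])
c=shot('top')['color'][160:340,340:520,::-1];cv2.imwrite('pics/crop1.png',cv2.resize(c,None,fx=3.3,fy=3.3,interpolation=2))
w=shot('wrist');print(np.round(w['mount'],3).tolist(),w['K'][0])
E
```

```text
dud [475.5 317.5] (367, 384, 21, 31) [ 0.433 -0.31   0.034] 0.0006
green [382.5 218. ] (390, 253, 16, 26) [ 0.628 -0.127  0.036] 0.0006
gBigA [367. 255.] (342, 251, 21, 35) [ 0.553 -0.095  0.047] 0.0013
gBigB [397.5 178.5] (432, 236, 22, 34) [ 0.706 -0.155  0.046] 0.0027
amber [376.5 302.5] (304, 290, 17, 30) [ 0.459 -0.115  0.035] 0.0008
blue [258.5 220.5] (305, 183, 13, 23) [0.62  0.121 0.037] 0.0002
standoff [323.5 265. ] (310, 247, 7, 9) [ 0.533 -0.01   0.032] 0.0008
well green [array([0.5967, 0.3131]), array([0.5977, 0.3118])]
well blue [array([0.4543, 0.3047]), array([0.4555, 0.3043])]
well amber [array([ 0.6025, -0.3295]), array([ 0.6023, -0.3295])]
tl [0.501 0.162]
tr [0.51  0.055]
br [0.407 0.046]
bl [0.396 0.151]
lg [0.539 0.203]
tag [ 0.516 -0.223]
[[-0.002, -0.966, -0.26, 0.066], [1.0, -0.001, -0.001, 0.0], [0.0, -0.26, 0.966, -0.143], [0.0, 0.0, 0.0, 1.0]] [430.01288937   0.         320.69521802]
```

View pics/crop1.png

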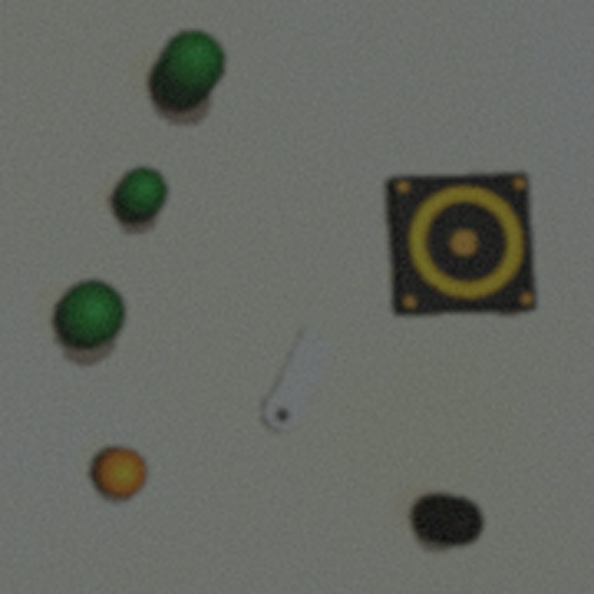

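The crop shows the middle green, at crop (140,195) or full (382,218), clearly smaller than its neighbours at (190,68) and (90,315). I choose that one. The dud sits alone at crop (447,520). Next I move above the dud.

```bash
python3 -m handwheel '[{"az":-8.2,"jaw":1},{"az":-8.2},{"tx":-0.035,"ty":-0.0525},{"tx":-0.035,"ty":-0.0525},{"tx":-0.035,"ty":-0.0525},{"tx":-0.035,"ty":-0.0525},{"tx":-0.035,"ty":-0.0525},{"tx":-0.035,"ty":-0.0525},{"tx":-0.035,"ty":-0.0525},{"tx":-0.035,"ty":-0.0525}]' 25
```

```text
$[0]: bad value
```

```bash
python3 -m handwheel '[{"tx":0,"ty":0,"tz":0,"ax":0,"ay":0,"az":-8.2,"jaw":1},{"tx":0,"ty":0,"tz":0,"ax":0,"ay":0,"az":-8.2,"jaw":1},{"tx":-0.035,"ty":-0.0525,"tz":0,"ax":0,"ay":0,"az":0,"jaw":1},{"tx":-0.035,"ty":-0.0525,"tz":0,"ax":0,"ay":0,"az":0,"jaw":1},{"tx":-0.035,"ty":-0.0525,"tz":0,"ax":0,"ay":0,"az":0,"jaw":1},{"tx":-0.035,"ty":-0.0525,"tz":0,"ax":0,"ay":0,"az":0,"jaw":1},{"tx":-0.035,"ty":-0.0525,"tz":0,"ax":0,"ay":0,"az":0,"jaw":1},{"tx":-0.035,"ty":-0.0525,"tz":0,"ax":0,"ay":0,"az":0,"jaw":1},{"tx":-0.035,"ty":-0.0525,"tz":0,"ax":0,"ay":0,"az":0,"jaw":1},{"tx":-0.035,"ty":-0.0525,"tz":0,"ax":0,"ay":0,"az":0,"jaw":1}]' 25
```

```text
time: 1.55
ee_pos: [0.4334, 0.1098, 0.2315]
tcp_rot: [180.0, 0.0, -180.0]
wrist_force: [0.5, 0.5, 0.0]
opening: 0.0855
grasp_force: 0.0
```

```bash
python3 -m handwheel '[{"tx":0,"ty":-0.0525,"tz":0,"ax":0,"ay":0,"az":0,"jaw":1},{"tx":0,"ty":-0.0525,"tz":0,"ax":0,"ay":0,"az":0,"jaw":1},{"tx":0,"ty":-0.0525,"tz":0,"ax":0,"ay":0,"az":0,"jaw":1},{"tx":0,"ty":-0.0525,"tz":0,"ax":0,"ay":0,"az":0,"jaw":1},{"tx":0,"ty":-0.0525,"tz":0.01,"ax":0,"ay":0,"az":0,"jaw":1},{"tx":0,"ty":-0.0525,"tz":0.02,"ax":0,"ay":0,"az":0,"jaw":1},{"tx":0,"ty":-0.0525,"tz":0.02,"ax":0,"ay":0,"az":0,"jaw":1},{"tx":0,"ty":-0.0525,"tz":0.02,"ax":0,"ay":0,"az":0,"jaw":1},{"tx":0,"ty":0,"tz":0.02,"ax":0,"ay":0,"az":0,"jaw":1},{"tx":0,"ty":0,"tz":0,"ax":0,"ay":0,"az":0,"jaw":1}]'
python3 - <<'E'
from h import *
w=shot('wrist');cv2.imwrite('pics/w1.png',w['color'][:,:,::-1])
for k in blobs(mask(w,'black'),300): print(cv2.boundingRect(k),cv2.contourArea(k))
E
```

```text
time: 2.8
ee_pos: [0.4318, -0.3082, 0.1396]
tcp_rot: [179.9, -0.2, 180.0]
wrist_force: [-0.1, 0.5, 0.8]
opening: 0.0851
grasp_force: 0.0
(0, 328, 640, 152) 52629.0
```

View pics/w1.png

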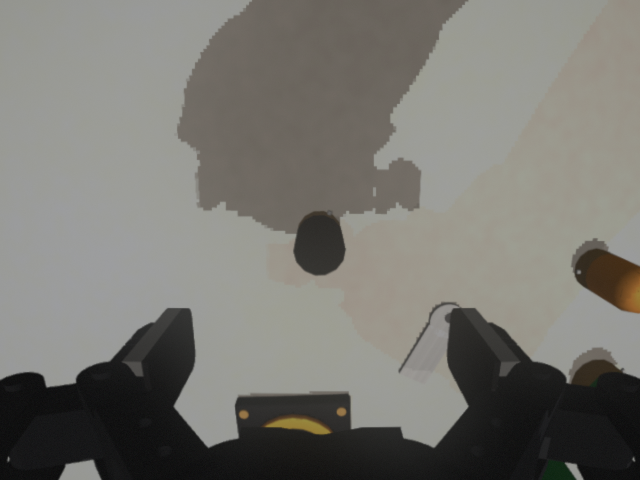

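The wrist view shows the dud centred at about (320,243), its near base edge at row 211, with the fingers straddling that column.

Run:
```python
from h import *
w=shot('wrist');print(w['T0'][:3,3])
print(plane(w,(319.5,243),.035),plane(w,(319.5,211),0)+[.015,0,0],plane(w,(319.5,260),.055))
```

```text
[ 0.43239757 -0.3079712   0.1410587 ]
[ 0.432054   -0.30847231  0.035     ] [ 0.43414488 -0.30852418  0.        ] [ 0.43654526 -0.30843691  0.055     ]
```

```bash
python3 -m handwheel '[{"tx":-0.001,"ty":0,"tz":0.025,"ax":0,"ay":0,"az":0,"jaw":1},{"tx":0,"ty":0,"tz":0.025,"ax":0,"ay":0,"az":0,"jaw":1},{"tx":0,"ty":0,"tz":0.025,"ax":0,"ay":0,"az":0,"jaw":1},{"tx":0,"ty":0,"tz":0.025,"ax":0,"ay":0,"az":0,"jaw":1},{"tx":0,"ty":0,"tz":0.025,"ax":0,"ay":0,"az":0,"jaw":1},{"tx":0,"ty":0,"tz":0,"ax":0,"ay":0,"az":0,"jaw":1},{"tx":0,"ty":0,"tz":0,"ax":0,"ay":0,"az":0,"jaw":-0.5},{"tx":0,"ty":0,"tz":0,"ax":0,"ay":0,"az":0,"jaw":-0.5},{"tx":0,"ty":0,"tz":0,"ax":0,"ay":0,"az":0,"jaw":-0.5},{"tx":0,"ty":0,"tz":0,"ax":0,"ay":0,"az":0,"jaw":-0.5}]' 30
```

```text
time: 4.15
ee_pos: [0.4342, -0.3085, 0.0173]
tcp_rot: [-180.0, 0.1, -180.0]
wrist_force: [-1.3, 1.3, 6.4]
opening: 0.0291
grasp_force: 29.6
```

```bash
python3 -m handwheel '[{"tx":0,"ty":0,"tz":-0.05,"ax":0,"ay":0,"az":0,"jaw":-0.5},{"tx":0,"ty":0,"tz":-0.05,"ax":0,"ay":0,"az":0,"jaw":-0.5},{"tx":-0.0025,"ty":0.0515,"tz":0,"ax":0,"ay":0,"az":0,"jaw":-0.5},{"tx":-0.0025,"ty":0.0515,"tz":0,"ax":0,"ay":0,"az":0,"jaw":-0.5},{"tx":-0.0025,"ty":0.0515,"tz":0,"ax":0,"ay":0,"az":0,"jaw":-0.5},{"tx":-0.0025,"ty":0.0515,"tz":0,"ax":0,"ay":0,"az":0,"jaw":-0.5},{"tx":-0.0025,"ty":0.0515,"tz":0,"ax":0,"ay":0,"az":0,"jaw":-0.5},{"tx":-0.0025,"ty":0.0515,"tz":0,"ax":0,"ay":0,"az":0,"jaw":-0.5},{"tx":-0.0025,"ty":0.0515,"tz":0,"ax":0,"ay":0,"az":0,"jaw":-0.5},{"tx":-0.0025,"ty":0.0515,"tz":0,"ax":0,"ay":0,"az":0,"jaw":-0.5}]'
```

```text
time: 5.4
ee_pos: [0.4535, 0.1055, 0.1165]
tcp_rot: [180.0, 0.0, -180.0]
wrist_force: [0.3, -0.3, 0.4]
opening: 0.0293
grasp_force: 29.9
```

```bash
python3 -m handwheel '[{"tx":0,"ty":0,"tz":0.03,"ax":0,"ay":0,"az":0,"jaw":-0.5},{"tx":0,"ty":0,"tz":0.03,"ax":0,"ay":0,"az":0,"jaw":-0.5},{"tx":0,"ty":0,"tz":0.02,"ax":0,"ay":0,"az":0,"jaw":-0.5},{"tx":0,"ty":0,"tz":0.01,"ax":0,"ay":0,"az":0,"jaw":-0.5},{"tx":0,"ty":0,"tz":0.005,"ax":0,"ay":0,"az":0,"jaw":-0.5},{"tx":0,"ty":0,"tz":0,"ax":0,"ay":0,"az":0,"jaw":-0.5},{"tx":0,"ty":0,"tz":0,"ax":0,"ay":0,"az":0,"jaw":-0.1},{"tx":0,"ty":0,"tz":0,"ax":0,"ay":0,"az":0,"jaw":0.2},{"tx":0,"ty":0,"tz":0,"ax":0,"ay":0,"az":0,"jaw":0.3},{"tx":0,"ty":0,"tz":0,"ax":0,"ay":0,"az":0,"jaw":0.3}]'
```

```text
time: 6.65
ee_pos: [0.4536, 0.1038, 0.0213]
tcp_rot: [180.0, 0.0, -180.0]
wrist_force: [0.6, 0.2, -0.0]
opening: 0.0554
grasp_force: 0.0
```

```bash
python3 -m handwheel '[{"tx":0,"ty":0,"tz":-0.03,"ax":0,"ay":0,"az":0,"jaw":0.3},{"tx":0,"ty":0,"tz":-0.05,"ax":0,"ay":0,"az":0,"jaw":0.3},{"tx":0,"ty":0,"tz":-0.06,"ax":0,"ay":0,"az":0,"jaw":1},{"tx":-0.035,"ty":-0.046,"tz":0,"ax":0,"ay":0,"az":0,"jaw":1},{"tx":-0.035,"ty":-0.046,"tz":0,"ax":0,"ay":0,"az":0,"jaw":1},{"tx":-0.035,"ty":-0.046,"tz":0,"ax":0,"ay":0,"az":0,"jaw":1},{"tx":-0.035,"ty":-0.046,"tz":0,"ax":0,"ay":0,"az":0,"jaw":1},{"tx":-0.035,"ty":-0.046,"tz":0,"ax":0,"ay":0,"az":0,"jaw":1},{"tx":0,"ty":0,"tz":0,"ax":0,"ay":0,"az":0,"jaw":1},{"tx":0,"ty":0,"tz":0,"ax":0,"ay":0,"az":0,"jaw":1}]'
python3 - <<'E'
from h import *
w=shot('wrist')
for k in blobs(mask(w,'green'),100): print(cv2.boundingRect(k),np.round(plane(w,cen(k),.038),4))
s=shot('side')
cv2.imwrite('pics/ws2.png',np.hstack([cv2.resize(w['color'],(480,360)),cv2.resize(s['color'][180:420,150:360],(315,360))])[:,:,::-1])
E
```

```text
time: 7.9
ee_pos: [0.6284, -0.126, 0.1608]
tcp_rot: [180.0, -0.1, -180.0]
wrist_force: [0.4, 0.0, -0.4]
opening: 0.0852
grasp_force: 0.0
(251, 341, 53, 48) [ 0.7201 -0.1565  0.038 ]
(313, 246, 29, 11) [ 0.6378 -0.1218  0.038 ]
(351, 76, 65, 64) [ 0.549  -0.0885  0.038 ]
```

View pics/ws2.png

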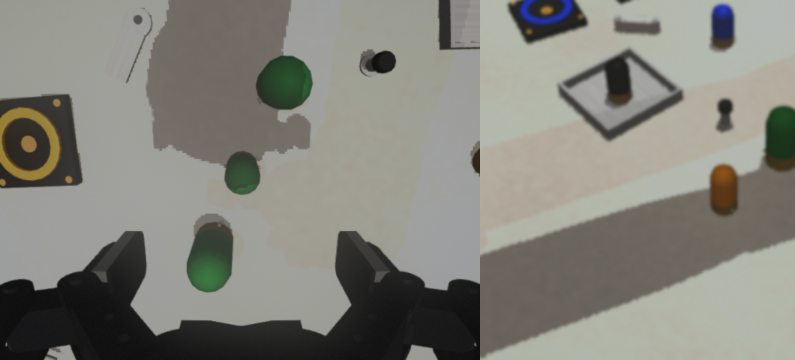

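The dud stands upright in the tray at composite (618,80). The small green lamp is at (242,172), between the two large ones and on the tool axis. I descend and grip.

```bash
python3 -m handwheel '[{"tx":0,"ty":-0.001,"tz":0.029,"ax":0,"ay":0,"az":0,"jaw":1},{"tx":0,"ty":0,"tz":0.029,"ax":0,"ay":0,"az":0,"jaw":1},{"tx":0,"ty":0,"tz":0.029,"ax":0,"ay":0,"az":0,"jaw":1},{"tx":0,"ty":0,"tz":0.029,"ax":0,"ay":0,"az":0,"jaw":1},{"tx":0,"ty":0,"tz":0.028,"ax":0,"ay":0,"az":0,"jaw":1},{"tx":0,"ty":0,"tz":0,"ax":0,"ay":0,"az":0,"jaw":1},{"tx":0,"ty":0,"tz":0,"ax":0,"ay":0,"az":0,"jaw":-0.5},{"tx":0,"ty":0,"tz":0,"ax":0,"ay":0,"az":0,"jaw":-0.5},{"tx":0,"ty":0,"tz":0,"ax":0,"ay":0,"az":0,"jaw":-0.5},{"tx":0,"ty":0,"tz":0,"ax":0,"ay":0,"az":0,"jaw":-0.5}]' 30
```

```text
time: 9.25
ee_pos: [0.6293, -0.1272, 0.0185]
tcp_rot: [-180.0, 0.1, -180.0]
wrist_force: [-0.8, 1.5, 7.0]
opening: 0.0292
grasp_force: 29.8
```

```bash
python3 -m handwheel '[{"tx":0,"ty":0,"tz":-0.05,"ax":0,"ay":0,"az":0,"jaw":-0.5},{"tx":0,"ty":0,"tz":-0.06,"ax":0,"ay":0,"az":0,"jaw":-0.5},{"tx":0.004,"ty":0.055,"tz":0,"ax":0,"ay":0,"az":0,"jaw":-0.5},{"tx":0.004,"ty":0.055,"tz":0,"ax":0,"ay":0,"az":0,"jaw":-0.5},{"tx":0.004,"ty":0.055,"tz":0,"ax":0,"ay":0,"az":0,"jaw":-0.5},{"tx":0.004,"ty":0.055,"tz":0,"ax":0,"ay":0,"az":0,"jaw":-0.5},{"tx":0.004,"ty":0.055,"tz":0,"ax":0,"ay":0,"az":0,"jaw":-0.5},{"tx":0.004,"ty":0.055,"tz":0,"ax":0,"ay":0,"az":0,"jaw":-0.5},{"tx":0.004,"ty":0.055,"tz":0,"ax":0,"ay":0,"az":0,"jaw":-0.5},{"tx":0.004,"ty":0.055,"tz":0,"ax":0,"ay":0,"az":0,"jaw":-0.5}]'
```

```text
time: 10.5
ee_pos: [0.5962, 0.3146, 0.1273]
tcp_rot: [-180.0, 0.0, -180.0]
wrist_force: [1.2, 0.4, -0.3]
opening: 0.0289
grasp_force: 29.9
```

```bash
python3 -m handwheel '[{"tx":0,"ty":0,"tz":0.03,"ax":0,"ay":0,"az":0,"jaw":-0.5},{"tx":0,"ty":0,"tz":0.03,"ax":0,"ay":0,"az":0,"jaw":-0.5},{"tx":0,"ty":0,"tz":0.02,"ax":0,"ay":0,"az":0,"jaw":-0.5},{"tx":0,"ty":0,"tz":0.012,"ax":0,"ay":0,"az":0,"jaw":-0.5},{"tx":0,"ty":0,"tz":0.005,"ax":0,"ay":0,"az":0,"jaw":-0.5},{"tx":0,"ty":0,"tz":0,"ax":0,"ay":0,"az":0,"jaw":-0.5},{"tx":0,"ty":0,"tz":0,"ax":0,"ay":0,"az":0,"jaw":-0.1},{"tx":0,"ty":0,"tz":0,"ax":0,"ay":0,"az":0,"jaw":0.2},{"tx":0,"ty":0,"tz":0,"ax":0,"ay":0,"az":0,"jaw":0.3},{"tx":0,"ty":0,"tz":0,"ax":0,"ay":0,"az":0,"jaw":0.3}]'
```

```text
time: 11.75
ee_pos: [0.5965, 0.3129, 0.0303]
tcp_rot: [180.0, 0.0, -180.0]
wrist_force: [-0.3, 0.3, -0.2]
opening: 0.0558
grasp_force: 0.0
```

```bash
python3 -m handwheel '[{"tx":0,"ty":0,"tz":-0.03,"ax":0,"ay":0,"az":0,"jaw":0.3},{"tx":0,"ty":0,"tz":-0.05,"ax":0,"ay":0,"az":0,"jaw":0.3},{"tx":0,"ty":0,"tz":-0.05,"ax":0,"ay":0,"az":0,"jaw":0.3},{"tx":0.0196,"ty":-0.061,"tz":0,"ax":0,"ay":0,"az":0,"jaw":1},{"tx":0.0196,"ty":-0.061,"tz":0,"ax":0,"ay":0,"az":0,"jaw":1},{"tx":0.0196,"ty":-0.061,"tz":0,"ax":0,"ay":0,"az":0,"jaw":1},{"tx":0.0196,"ty":-0.061,"tz":0,"ax":0,"ay":0,"az":0,"jaw":1},{"tx":0.0196,"ty":-0.061,"tz":0,"ax":0,"ay":0,"az":0,"jaw":1},{"tx":0.0196,"ty":-0.061,"tz":0,"ax":0,"ay":0,"az":0,"jaw":1},{"tx":0.0196,"ty":-0.061,"tz":0,"ax":0,"ay":0,"az":0,"jaw":1}]'
python3 - <<'E'
from h import *
w=shot('wrist')
for k in blobs(mask(w,'amber'),100): print(cv2.boundingRect(k),np.round(plane(w,cen(k),.038),4))
s=shot('side')
cv2.imwrite('pics/ws3.png',np.hstack([cv2.resize(w['color'],(480,360)),cv2.resize(s['color'][120:290,150:300],(315,360))])[:,:,::-1])
E
```

```text
time: 13.0
ee_pos: [0.462, -0.1054, 0.1606]
tcp_rot: [-180.0, 0.1, -180.0]
wrist_force: [1.8, 0.6, 0.2]
opening: 0.0856
grasp_force: 0.0
(2, 354, 74, 31) [ 0.5627 -0.3146  0.038 ]
(65, 347, 21, 12) [ 0.5476 -0.2821  0.038 ]
(287, 203, 31, 48) [ 0.4555 -0.1171  0.038 ]
```

View pics/ws3.png

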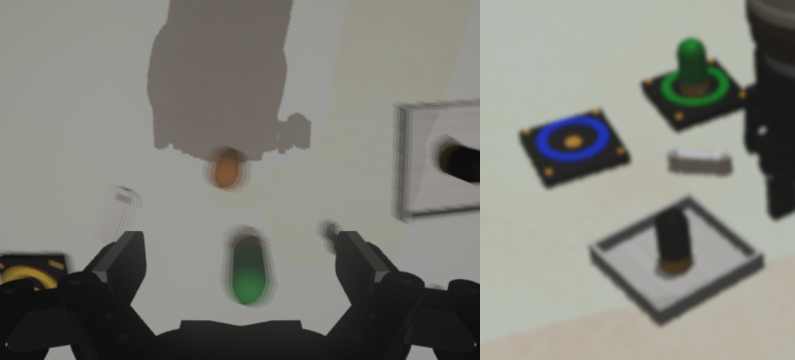

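Green stands in its well, centred in the collar at (690,75). The amber lamp is at (228,170) in a picture taken while the arm was still settling, which agrees with (0.459,-0.115). I descend.

```bash
python3 -m handwheel '[{"tx":0,"ty":-0.001,"tz":0,"ax":0,"ay":0,"az":0,"jaw":1},{"tx":0,"ty":0,"tz":0.036,"ax":0,"ay":0,"az":0,"jaw":1},{"tx":0,"ty":0,"tz":0.036,"ax":0,"ay":0,"az":0,"jaw":1},{"tx":0,"ty":0,"tz":0.036,"ax":0,"ay":0,"az":0,"jaw":1},{"tx":0,"ty":0,"tz":0.036,"ax":0,"ay":0,"az":0,"jaw":1},{"tx":0,"ty":0,"tz":0,"ax":0,"ay":0,"az":0,"jaw":1},{"tx":0,"ty":0,"tz":0,"ax":0,"ay":0,"az":0,"jaw":-0.5},{"tx":0,"ty":0,"tz":0,"ax":0,"ay":0,"az":0,"jaw":-0.5},{"tx":0,"ty":0,"tz":0,"ax":0,"ay":0,"az":0,"jaw":-0.5},{"tx":0,"ty":0,"tz":0,"ax":0,"ay":0,"az":0,"jaw":-0.5}]' 30
```

```text
time: 14.35
ee_pos: [0.4636, -0.1049, 0.0175]
tcp_rot: [-180.0, 0.1, -180.0]
wrist_force: [-1.1, 0.2, 5.8]
opening: 0.029
grasp_force: 29.4
```

```bash
python3 -m handwheel '[{"tx":0,"ty":0,"tz":-0.05,"ax":0,"ay":0,"az":0,"jaw":-0.5},{"tx":0,"ty":0,"tz":-0.05,"ax":0,"ay":0,"az":0,"jaw":-0.5},{"tx":-0.018,"ty":-0.028,"tz":0,"ax":0,"ay":0,"az":0,"jaw":-0.5},{"tx":-0.018,"ty":-0.028,"tz":0,"ax":0,"ay":0,"az":0,"jaw":-0.5},{"tx":-0.018,"ty":-0.028,"tz":0,"ax":0,"ay":0,"az":0,"jaw":-0.5},{"tx":-0.018,"ty":-0.028,"tz":0,"ax":0,"ay":0,"az":0,"jaw":-0.5},{"tx":-0.018,"ty":-0.028,"tz":0,"ax":0,"ay":0,"az":0,"jaw":-0.5},{"tx":-0.018,"ty":-0.028,"tz":0,"ax":0,"ay":0,"az":0,"jaw":-0.5},{"tx":-0.018,"ty":-0.028,"tz":0,"ax":0,"ay":0,"az":0,"jaw":-0.5},{"tx":-0.018,"ty":-0.028,"tz":0,"ax":0,"ay":0,"az":0,"jaw":-0.5}]'
python3 - <<'E'
from h import *
w=shot('wrist');s=shot('side')
for k in blobs(mask(w,'amber'),100): print(cv2.boundingRect(k))
cv2.imwrite('pics/ws4.png',np.hstack([cv2.resize(w['color'],(480,360)),cv2.resize(s['color'][230:430,370:550],(315,360))])[:,:,::-1])
E
```

```text
time: 15.6
ee_pos: [0.6074, -0.3297, 0.1165]
tcp_rot: [-180.0, 0.0, -180.0]
wrist_force: [0.2, -0.5, 0.0]
opening: 0.0289
grasp_force: 30.0
(259, 176, 124, 218)
```

View pics/ws4.png

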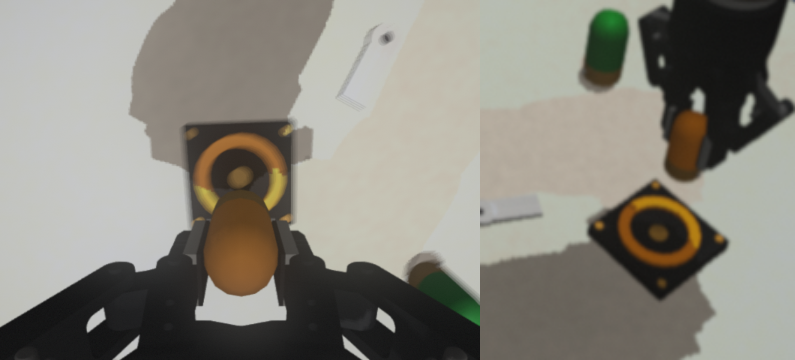

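The amber lamp is held upright at (240,245) in line with its well. I set it down.

```bash
python3 -m handwheel '[{"tx":0,"ty":0,"tz":0.03,"ax":0,"ay":0,"az":0,"jaw":-0.5},{"tx":0,"ty":0,"tz":0.025,"ax":0,"ay":0,"az":0,"jaw":-0.5},{"tx":0,"ty":0,"tz":0.018,"ax":0,"ay":0,"az":0,"jaw":-0.5},{"tx":0,"ty":0,"tz":0.01,"ax":0,"ay":0,"az":0,"jaw":-0.5},{"tx":0,"ty":0,"tz":0.004,"ax":0,"ay":0,"az":0,"jaw":-0.5},{"tx":0,"ty":0,"tz":0,"ax":0,"ay":0,"az":0,"jaw":-0.5},{"tx":0,"ty":0,"tz":0,"ax":0,"ay":0,"az":0,"jaw":-0.1},{"tx":0,"ty":0,"tz":0,"ax":0,"ay":0,"az":0,"jaw":0.2},{"tx":0,"ty":0,"tz":0,"ax":0,"ay":0,"az":0,"jaw":0.3},{"tx":0,"ty":0,"tz":0,"ax":0,"ay":0,"az":0,"jaw":0.3}]'
```

```text
time: 16.95
ee_pos: [0.607, -0.3287, 0.0293]
tcp_rot: [-180.0, 0.0, -180.0]
wrist_force: [0.1, 0.4, -0.2]
opening: 0.0553
grasp_force: 0.0
```

```bash
python3 -m handwheel '[{"tx":0,"ty":0,"tz":-0.03,"ax":0,"ay":0,"az":0,"jaw":0.3},{"tx":0,"ty":0,"tz":-0.05,"ax":0,"ay":0,"az":0,"jaw":0.3},{"tx":0,"ty":0,"tz":-0.05,"ax":0,"ay":0,"az":0,"jaw":0.3},{"tx":-0.002,"ty":0.055,"tz":0,"ax":0,"ay":0,"az":0,"jaw":1},{"tx":-0.002,"ty":0.055,"tz":0,"ax":0,"ay":0,"az":0,"jaw":1},{"tx":-0.002,"ty":0.055,"tz":0,"ax":0,"ay":0,"az":0,"jaw":1},{"tx":-0.002,"ty":0.055,"tz":0,"ax":0,"ay":0,"az":0,"jaw":1},{"tx":-0.002,"ty":0.055,"tz":0,"ax":0,"ay":0,"az":0,"jaw":1},{"tx":-0.002,"ty":0.055,"tz":0,"ax":0,"ay":0,"az":0,"jaw":1},{"tx":0,"ty":0.04,"tz":0,"ax":0,"ay":0,"az":0,"jaw":1}]'
```

```text
time: 18.2
ee_pos: [0.6186, 0.0436, 0.1594]
tcp_rot: [180.0, 0.0, -179.9]
wrist_force: [0.2, 0.3, -0.3]
opening: 0.0854
grasp_force: 0.0
```

```bash
python3 -m handwheel '[{"tx":0,"ty":0.04,"tz":0,"ax":0,"ay":0,"az":0,"jaw":1},{"tx":0,"ty":0.04,"tz":0,"ax":0,"ay":0,"az":0,"jaw":1},{"tx":0,"ty":0,"tz":0,"ax":0,"ay":0,"az":0,"jaw":1},{"tx":0,"ty":0,"tz":0,"ax":0,"ay":0,"az":0,"jaw":1},{"tx":0,"ty":0,"tz":0,"ax":0,"ay":0,"az":0,"jaw":1},{"tx":0,"ty":0,"tz":0,"ax":0,"ay":0,"az":0,"jaw":1},{"tx":0,"ty":0,"tz":0,"ax":0,"ay":0,"az":0,"jaw":1},{"tx":0,"ty":0,"tz":0,"ax":0,"ay":0,"az":0,"jaw":1},{"tx":0,"ty":0,"tz":0,"ax":0,"ay":0,"az":0,"jaw":1},{"tx":0,"ty":0,"tz":0,"ax":0,"ay":0,"az":0,"jaw":1}]'
python3 - <<'E'
from h import *
w=shot('wrist');s=shot('side')
for k in blobs(mask(w,'blue'),100): print(cv2.boundingRect(k),np.round(plane(w,cen(k),.038),4))
cv2.imwrite('pics/ws5.png',np.hstack([cv2.resize(w['color'],(480,360)),cv2.resize(s['color'][280:420,410:530],(309,360))])[:,:,::-1])
E
```

```text
time: 19.45
ee_pos: [0.6188, 0.1214, 0.1593]
tcp_rot: [-180.0, -0.0, -180.0]
wrist_force: [-0.0, -0.3, 0.8]
opening: 0.0855
grasp_force: 0.0
(305, 225, 41, 38) [0.6229 0.1242 0.038 ]
(559, 0, 81, 39) [0.4832 0.2891 0.038 ]
```

View pics/ws5.png

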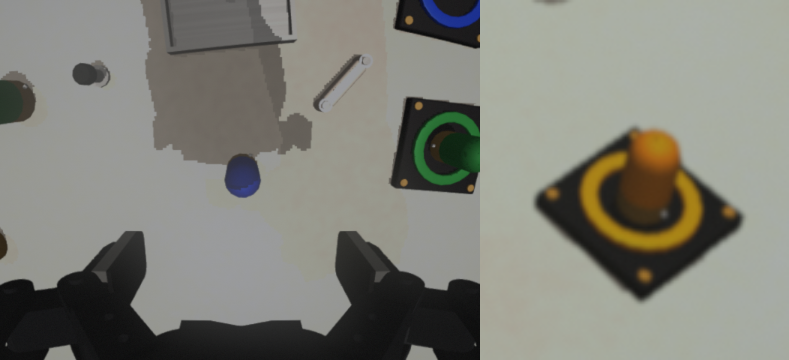

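Amber stands in its collar at (645,200). The blue lamp is at (242,176), close to the tool axis. I descend.

```bash
python3 -m handwheel '[{"tx":-0.001,"ty":0.001,"tz":0.029,"ax":0,"ay":0,"az":0,"jaw":1},{"tx":0,"ty":0,"tz":0.029,"ax":0,"ay":0,"az":0,"jaw":1},{"tx":0,"ty":0,"tz":0.029,"ax":0,"ay":0,"az":0,"jaw":1},{"tx":0,"ty":0,"tz":0.029,"ax":0,"ay":0,"az":0,"jaw":1},{"tx":0,"ty":0,"tz":0.027,"ax":0,"ay":0,"az":0,"jaw":1},{"tx":0,"ty":0,"tz":0,"ax":0,"ay":0,"az":0,"jaw":1},{"tx":0,"ty":0,"tz":0,"ax":0,"ay":0,"az":0,"jaw":-0.5},{"tx":0,"ty":0,"tz":0,"ax":0,"ay":0,"az":0,"jaw":-0.5},{"tx":0,"ty":0,"tz":0,"ax":0,"ay":0,"az":0,"jaw":-0.5},{"tx":0,"ty":0,"tz":0,"ax":0,"ay":0,"az":0,"jaw":-0.5}]' 30
```

```text
time: 20.8
ee_pos: [0.6203, 0.1224, 0.0174]
tcp_rot: [180.0, 0.1, -180.0]
wrist_force: [-0.6, 0.3, 5.3]
opening: 0.0291
grasp_force: 29.7
```

```bash
python3 -m handwheel '[{"tx":0,"ty":0,"tz":-0.05,"ax":0,"ay":0,"az":0,"jaw":-0.5},{"tx":0,"ty":0,"tz":-0.05,"ax":0,"ay":0,"az":0,"jaw":-0.5},{"tx":0.0207,"ty":0.0228,"tz":0,"ax":0,"ay":0,"az":0,"jaw":-0.5},{"tx":0.0207,"ty":0.0228,"tz":0,"ax":0,"ay":0,"az":0,"jaw":-0.5},{"tx":0.0207,"ty":0.0228,"tz":0,"ax":0,"ay":0,"az":0,"jaw":-0.5},{"tx":0.0207,"ty":0.0228,"tz":0,"ax":0,"ay":0,"az":0,"jaw":-0.5},{"tx":0.0207,"ty":0.0228,"tz":0,"ax":0,"ay":0,"az":0,"jaw":-0.5},{"tx":0.0207,"ty":0.0228,"tz":0,"ax":0,"ay":0,"az":0,"jaw":-0.5},{"tx":0.0207,"ty":0.0228,"tz":0,"ax":0,"ay":0,"az":0,"jaw":-0.5},{"tx":0.0207,"ty":0.0228,"tz":0,"ax":0,"ay":0,"az":0,"jaw":-0.5}]'
```

```text
time: 22.05
ee_pos: [0.4533, 0.3053, 0.1163]
tcp_rot: [180.0, -0.0, -180.0]
wrist_force: [-0.1, 1.0, -0.8]
opening: 0.0289
grasp_force: 30.0
```

```bash
python3 -m handwheel '[{"tx":0,"ty":0,"tz":0.03,"ax":0,"ay":0,"az":0,"jaw":-0.5},{"tx":0,"ty":0,"tz":0.025,"ax":0,"ay":0,"az":0,"jaw":-0.5},{"tx":0,"ty":0,"tz":0.018,"ax":0,"ay":0,"az":0,"jaw":-0.5},{"tx":0,"ty":0,"tz":0.01,"ax":0,"ay":0,"az":0,"jaw":-0.5},{"tx":0,"ty":0,"tz":0.004,"ax":0,"ay":0,"az":0,"jaw":-0.5},{"tx":0,"ty":0,"tz":0,"ax":0,"ay":0,"az":0,"jaw":-0.5},{"tx":0,"ty":0,"tz":0,"ax":0,"ay":0,"az":0,"jaw":-0.1},{"tx":0,"ty":0,"tz":0,"ax":0,"ay":0,"az":0,"jaw":0.2},{"tx":0,"ty":0,"tz":0,"ax":0,"ay":0,"az":0,"jaw":0.3},{"tx":0,"ty":0,"tz":0,"ax":0,"ay":0,"az":0,"jaw":0.3}]' && python3 -m handwheel '[{"tx":0,"ty":0,"tz":-0.03,"ax":0,"ay":0,"az":0,"jaw":0.3},{"tx":0,"ty":0,"tz":-0.05,"ax":0,"ay":0,"az":0,"jaw":0.3},{"tx":0,"ty":0,"tz":-0.05,"ax":0,"ay":0,"az":0,"jaw":0.3},{"tx":0,"ty":0,"tz":-0.04,"ax":0,"ay":0,"az":0,"jaw":0.3},{"tx":0.04,"ty":0,"tz":0,"ax":0,"ay":0,"az":0,"jaw":0.3},{"tx":0.04,"ty":0,"tz":0,"ax":0,"ay":0,"az":0,"jaw":0.3},{"tx":0.04,"ty":0,"tz":0,"ax":0,"ay":0,"az":0,"jaw":0.3},{"tx":0.04,"ty":0,"tz":0,"ax":0,"ay":0,"az":0,"jaw":0.3},{"tx":0,"ty":0,"tz":0,"ax":0,"ay":0,"az":0,"jaw":0.3},{"tx":0,"ty":0,"tz":0,"ax":0,"ay":0,"az":0,"jaw":0.3}]'
python3 - <<'E'
from h import *
t,s=shot('top'),shot('side')
cv2.imwrite('pics/end_t.png',t['color'][150:350,100:560,::-1]);cv2.imwrite('pics/end_s.png',s['color'][:,:,::-1])
E
```

```text
time: 23.3
ee_pos: [0.4541, 0.3047, 0.0293]
tcp_rot: [180.0, 0.0, -180.0]
wrist_force: [0.5, -0.3, -0.3]
opening: 0.0555
grasp_force: 0.0
time: 24.55
ee_pos: [0.2943, 0.3048, 0.1995]
tcp_rot: [180.0, 0.0, -179.9]
wrist_force: [-0.1, -0.5, -0.1]
opening: 0.0557
grasp_force: 0.0
```

View pics/end_t.png

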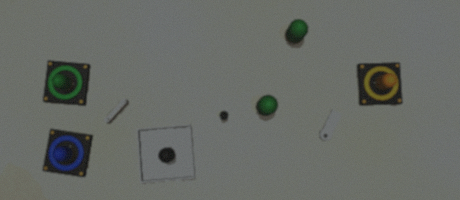

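View pics/end_s.png

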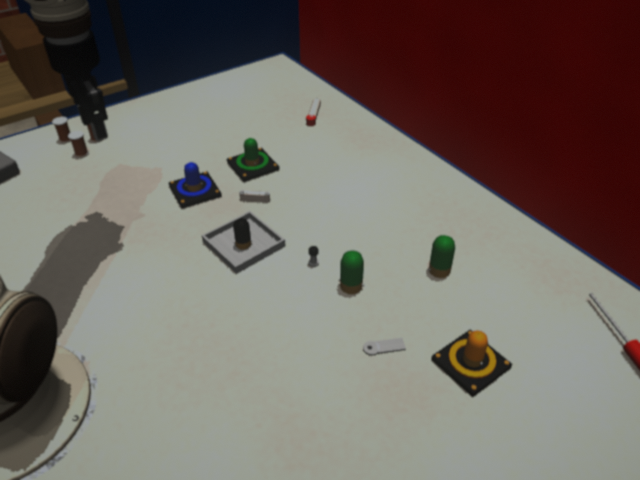

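All four stand in place, at side-view pixels dud (242,232), green (251,150), amber (477,347) and blue (192,173), with the lane guide and standoff unmoved. I check the amber centring numerically.

Run:
```python
from h import *
t,s=shot('top'),shot('side')
hs=cv2.cvtColor(s['color'],cv2.COLOR_RGB2HSV)
m=mask(s,'amber')
for r in (334,337,340,343): 
    c=np.where(m[r,455:500])[0]+455;print(r,c.min(),c.max())
# where would the axis project if centred (z=.05,.06) at well / at 12mm off
import numpy.linalg as L
def proj(c,P):
    q=L.inv(c['T'])@np.r_[P,1];return cv2.projectPoints(q[:3].reshape(1,3),np.zeros(3),np.zeros(3),c['K'],np.array([c['k1'],0,0,0.]))[0].ravel()
for z in(.05,.06,.072): print(z,proj(s,[.6024,-.3295,z]),proj(t,[.6024,-.3295,z]))
print(proj(s,[.6124,-.3295,.06]),proj(s,[.6024,-.3195,.06]))
print(proj(t,[.6124,-.3295,.06]),proj(t,[.6024,-.3195,.06]))
for c in(200,203,206,209): print()if 0 else None
```

```text
334 468 485
337 468 486
340 458 486
343 455 487
0.05 [475.63791925 344.26071973] [486.37946693 230.94863053]
0.06 [476.76511476 339.93192623] [488.18830118 230.30733224]
0.072 [478.1400549  334.65125512] [490.41059078 229.51949543]
[481.59434737 336.79235098] [471.75685698 335.53371785]
[488.07058323 225.21700455] [483.03140242 230.24904225]
```

```bash
python3 -c "
from workcell import workorder;print(workorder.job_done())"
```

```text
the job is handed in; nothing more can be done
None
```

The dud stands in the scrap tray and the green, amber and blue lamps stand in their own wells, all released; the final pictures show the lane guide and standoff unmoved, and the job was handed in at about 25 s with no verdict returned.

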